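Hold the spring clip open over the windscreen's end

TASK

Pick up the orange spring clip by its handles, squeeze it wide open, and bring the gaping jaws over the red-striped free edge of the stove's windscreen, about halfway up, with one jaw on each side of the panel and neither touching it. Finish there holding the clip still and still squeezed open, so that I can slot the second screen section in before it bites. Do not shift the screen or let the clip shut on it, and leave everything else where it stands.

Things in the scene. Friction and masses are not known exactly. Their poses are not given: they have to be found in the camera images.
- clip: orange spring clip, black grip pads, steel coil spring; 50 g, lying on its side like a large clothes peg seen from above, 24 mm thick. Origin: underside of the pivot pin of its two arms; +x along the middle line to the jaw tips (56 mm ahead), handles back to 64 mm behind; z: pivot axis, upright. The frame rides on the +y arm, which turns half the jaw angle as the clip is squeezed
- clip_jaw (a joint): angle between the clip's arms: 0 = shut, 0.44 rad = wide open at the stop (jaw pads 21 mm apart at their middles, 25 mm at the tips). Pushing the handles together opens it, against a spring: about 5 N on each handle at first, 9 N wide open. Let go, it springs shut
- clip_handles (a point): on the middle line of the clip at rest, 50 mm behind the pivot, 12 mm above the underside, midway between the handles. At rest the handles spread in a V, 51 mm over the outside here, 55 mm at their ends; squeezed to the stop their outer faces are parallel, 28 mm over the outside
- clip_tip_a (a point): middle of the inner face of the black jaw pad on the arm on the clip's +y side, 47 mm ahead of the pivot, 12 mm above the underside
- clip_tip_b (a point): the same point on the other arm's jaw pad; the two meet when the clip is shut. Between the pads and the pivot, the open jaws leave a throat free from about 10 mm ahead of the pivot to the tips
- screen: folding aluminium windscreen, loose, 0.29 kg: four upright panels, each 85 mm wide, 160 tall, 2 thick, round the stove. Origin at the foot of the free upright edge of the end panel that has a red strip along that edge; +x runs level from the edge into that flat panel (x 0 to 85, y -1 to 1, z 0 to 160 mm), z up; the other panels bend away towards -y
- screen_edge (a point): on the free red-striped edge of the screen, halfway up (80 mm above the foot)
- stove: small gas stove screwed on a blue canister 90 mm across, 145 mm tall in all, standing within the screen; origin at its foot. Leave alone
- pot: red anodised pot with clip-on aluminium lid, 116 mm across (wire handles reach out farther), 122 mm tall to the knob; origin at its foot. Leave alone
- plate: green enamel plate 176 mm across, 22 mm tall; origin at its foot. Leave alone
- spoon: stainless spoon 170 mm long, lying; leave alone
- shaker: hard plastic spice shaker, 44 mm across, 87 mm tall; origin at its foot. Leave alone
- spare: second windscreen section folded flat, 160 by 85 by 10 mm, lying; origin under its middle. Leave alone
Mind the look-alikes: they are no part of the job. Of the things that look like the clip, take the one that is nearest to the robot's base at the start.

How it is judged:
On the way:
1. the clip is squeezed open and lifted clear of the board in the fingers (value of joint clip_jaw above 0.33 rad and height (world z) of clip above 0.03 m and contact force between the fingers and clip above 1 N), for 0.2 s.
At the end, for the whole second after the job is handed in: the fingers hold the clip still, jaw angle over 0.33 rad; both jaw pads 8 to 32 mm past the red-striped edge, one on each side of the end panel, 45 to 120 mm above its foot, not touching it (under 0.3 N); the screen upright, within 12 mm of its place (all of step 1 and x of clip_tip_a in the frame of screen between 0.008 and 0.032 m and z of clip_tip_a in the frame of screen between 0.045 and 0.12 m and x of clip_tip_b in the frame of screen between 0.008 and 0.032 m and z of clip_tip_b in the frame of screen between 0.045 and 0.12 m and ((y of clip_tip_a in the frame of screen above 0.003 m and y of clip_tip_b in the frame of screen below -0.003 m) or (y of clip_tip_a in the frame of screen below -0.003 m and y of clip_tip_b in the frame of screen above 0.003 m)) and contact force between clip and screen below 0.3 N and linear speed of clip below 0.03 m/s and distance of screen from where it was at the start of the episode below 0.012 m and angle between screen's own z axis and vertical below 0.08 rad); the arm keeps its last pose, push and grip.
It fails at once if the clip shuts on the screen (value of joint clip_jaw below 0.12 rad and x of clip_tip_a in the frame of screen between 0 and 0.085 m and z of clip_tip_a in the frame of screen between 0 and 0.16 m and x of clip_tip_b in the frame of screen between 0 and 0.085 m and z of clip_tip_b in the frame of screen between 0 and 0.16 m and ((y of clip_tip_a in the frame of screen above 0 m and y of clip_tip_b in the frame of screen below -0 m) or (y of clip_tip_a in the frame of screen below -0 m and y of clip_tip_b in the frame of screen above 0 m))).
It fails at once if the screen is shifted or tipped (distance of screen from where it was at the start of the episode above 0.02 m or angle between screen's own z axis and vertical above 0.15 rad).
It fails at once if a bystander is disturbed (distance of any of stove, pot, plate, spoon, shaker, spare from where it was at the start of the episode above 0.03 m).
It also fails if it takes over 35 s, if anything falls off the work surface, if the arm or the gripper's body presses on something with over 40 N, if the wrist force passes 120 N, or if a joint passes its speed limit or range.

ROBOT

A 7-joint arm with a two-finger parallel gripper is mounted at the origin on the work surface. World frame = base frame: x ahead of the robot, y to its left, z up, the work surface at z = 0. Lengths are in m, angles in rad, forces in N, time in s.
With the tool pointing down it reaches from about 0.425 to 0.95 m from the base axis. Payload 4.7 kg.
Tool frame: the origin (TCP) lies on the centre line of the jaws, within the pads' length; the fingertips stand robot.nose_length ahead of it and the grasp point (between the pads) lies 8 mm behind it (robot.nose_length is the distance from the TCP to the fingertips, in m); z points along the fingers, x is the direction in which the jaws open and shut, and the axes are right-handed (so a half turn about z gives the same grasp; the last joint's range is limited). The gripper opens to 85 mm and grips with 20 to 120 N. Pads are 22 mm wide; open, the fingers measure 114 mm over their backs; the gripper's body (76 mm by 85 mm) begins 54 mm behind the grasp point. The pads swing forward as they close: fully open they stand 13 mm farther back than shut.
Start: joints at [-1.335, 0.469, -0.049, 1.532, 0.024, 1.141, -0.082], TCP at [0.177, 0.652, 0.242] pointing down, gripper open.
Joint ranges: [-2.59, 2.59], [-0.33, 1.99], [-1.39, 1.29], [0.1, 2.45], [-1.04, 4.18], [0.21, 1.99], [-2.66, 2.66]. Speed limits (rad/s): [2.57, 2.57, 3.14, 3.14, 3.14, 3.14, 3.14].

INTERFACE

Orientations are given as [roll, pitch, yaw] about the fixed x, y, z axes, in that order (R = Rz(yaw) Ry(pitch) Rx(roll)).
In Python, from plant import robot gives the robot as it stands. Calls block until the motion is done:
- robot.goto(position, orientation): joint-space move of the TCP to a pose.
- robot.move_straight(position, vel=0.15, attitude=None, contact_N=None): straight line of the TCP; attitude=None keeps the orientation; vel is the mean speed in m/s. With contact_N (N) it stops when the force on the tool has changed by that much, and returns True; else False.
- robot.move_joints(angles): joint-space move.
- robot.grip(opening, strength=None): opening from 0.0 (shut) to 1.0 (fully open); strength is the grip in N (None keeps the last); returns when the fingers have stopped.
- robot.sleep(seconds).
- robot.inverse_kinematics(position, orientation): joint angles nearest the present ones, or None.
- robot.sense(): the state.
- robot.grab_frame(name): name is "side" or "top" or "wrist"; returns a dict with "image" (480x640x3 uint8, red, green, blue), "range_z" (480x640 float32, m along the optical axis (not along the pixel's ray), 0 where there is no reading), "fx", "fy", "cx", "cy" (pixels), "dist_coeffs" ([k1, k2, p1, p2, k3] as OpenCV has them; the pictures are not rectified), "R" (3x3) and "t" (3): a world point X has camera coordinates R X + t. Camera axes: x right, y down, z forward; pixel columns grow to the right and rows downward; lengths in m; the calibration is good to about 2 mm. A picture is of the moment at which its call begins.
A pose or a line that the arm cannot do raises robot.IKError and nothing moves.
- robot.close_job(): hands the job in, once; it reports no verdict.
The state is a dict: "t": time; "joint_pos": joint angles; "joint_velocities": joint speeds; "effort": joint torques, N m; "tcp_pos": TCP position; "tcp_rot": TCP orientation; "wrist_force": force on the tool from outside, world axes, zero at the start; "torque": the same for the moment, N m; "opening": opening from 0.0 (shut) to 1.0 (fully open).
Only numpy, scipy, OpenCV 4.12 (cv2) and the standard library are available. Lean on these libraries where they do the work, as an engineer would, in place of code of your own. Each camera call takes 0.05 s, during which the arm holds its last target. There are 200 camera calls.

## Working session

There is one attempt and no reset: what is moved stays moved. The work goes in short steps, each a Python script; the robot and the scene stay as the last script left them, time stands still between calls to the robot, and variables do not carry over. Pictures are saved under pics/ and viewed, about 8 in all and at most 12, crops included, and the job is handed in when it is done.

```bash
ls; mkdir -p pics
cat > h.py <<'E'
import numpy as np, cv2
from plant import robot
def save(f,n): cv2.imwrite('pics/'+n+'.png',f['image'][:,:,::-1])
def cloud(f):
    h,w=f['range_z'].shape
    K=np.array([[f['fx'],0,f['cx']],[0,f['fy'],f['cy']],[0,0,1.]])
    u,v=np.meshgrid(np.arange(w),np.arange(h))
    p=cv2.undistortPoints(np.stack([u,v],-1).reshape(-1,1,2).astype(np.float64),K,np.array(f['dist_coeffs'],float)).reshape(h,w,2)
    z=f['range_z'][...,None]
    c=np.concatenate([p*z,z],-1)
    X=(c-np.array(f['t']))@np.array(f['R'])
    X[f['range_z']==0]=np.nan
    return X
E
python3 - <<'E'
from h import *
for n in ('top','side'):
    f=robot.grab_frame(n); save(f,n+'0'); np.save('pics/'+n+'0.npy',f,allow_pickle=True)
    print(n,-np.array(f['R']).T@f['t'],f['fx'])
s=robot.sense();print(s['t'],s['tcp_pos'],s['tcp_rot'],robot.nose_length,s['wrist_force'])
E
```

```text
pics
top [ 0.35912027 -0.0701802   1.30759363] 490.65540803747166
side [-0.3037746 -0.961765   1.0605278] 536.842575470285
0.1 [0.17652565 0.65099077 0.24137466] [3.14151146e+00 1.73916863e-03 1.30602825e+00] 0.011 [-0.29302402 -0.0634304   0.32764052]
```

View pics/top0.png

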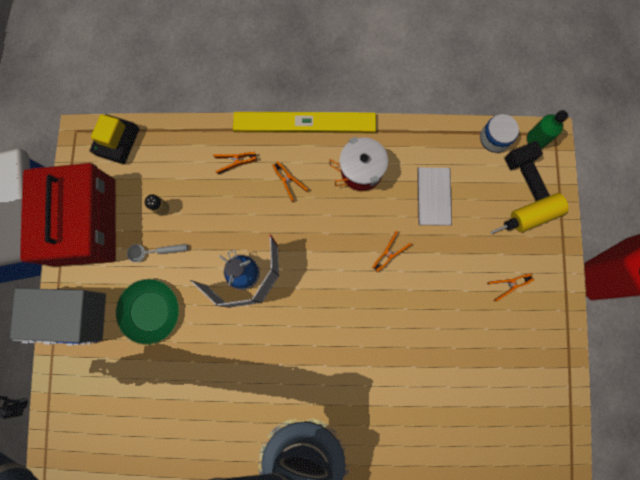

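View pics/side0.png

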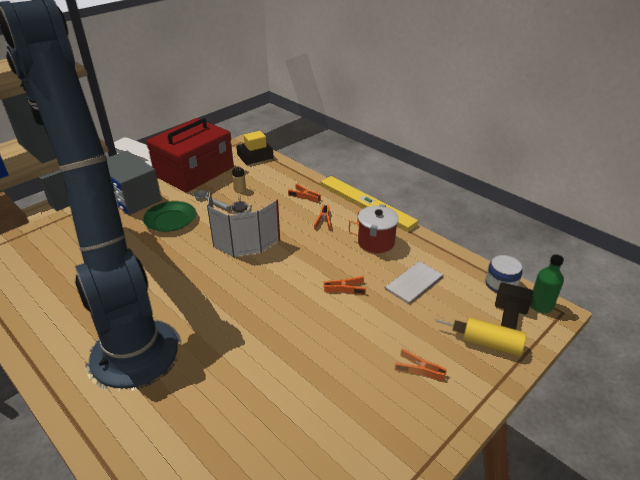

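Orange candidates (top view): A (236,160), B (291,180), C (392,251), D (511,286). I'll measure their distances from the base, plus the screen geometry.

Run:
```python
from h import *
f=np.load('pics/top0.npy',allow_pickle=True).item(); X=cloud(f)
hsv=cv2.cvtColor(f['image'],cv2.COLOR_RGB2HSV)
m=((hsv[...,0]>3)&(hsv[...,0]<14)&(hsv[...,1]>190)&(hsv[...,2]>90)).astype(np.uint8)
m=cv2.morphologyEx(m,cv2.MORPH_CLOSE,np.ones((5,5)))
n,l,st,c=cv2.connectedComponentsWithStats(m)
for i in range(1,n):
    if st[i,4]>40:
        P=np.nanmedian(X[(l==i)],0); print(c[i].round(),st[i],P.round(3),np.hypot(*P[:2]).round(3))
print('table pts',X[300,400],X[430,150])
for p in [(460,303),(300,147),(192,435),(165,363),(202,153),(272,240)]: print(p,X[p].round(3))
im=f['image']
cs=[cv2.resize(im[y-35:y+35,x-35:x+35],(390,290),interpolation=cv2.INTER_CUBIC) for x,y in [(236,160),(291,180),(392,251),(511,286)]]
cv2.imwrite('pics/crop1.png',np.vstack([np.hstack(cs[:2]),np.hstack(cs[2:])])[:,:,::-1])
# screen
s=X[(X[...,2]>.14)&(X[...,2]<.175)]
v,u=np.nonzero((X[...,2]>.13)&(X[...,2]<.18)&(np.abs(X[...,0]-.5)<.3))
k=(u>185)&(u<285)&(v>225)&(v<315)
for a in sorted(zip(u[k],v[k]))[::6]: print(a,X[a[1],a[0]].round(3))
```

```text
[236. 160.] [217 154  39  18 122] [0.799 0.205 0.022] 0.825
[528. 278.] [525 274   7  11  42] [ 0.483 -0.582  0.021] 0.757
[509. 288.] [496 279  22  21  65] [ 0.458 -0.537  0.022] 0.705
table pts [ 0.42132302 -0.2449603  -0.00220461] [ 6.64245319e-02  4.06489452e-01 -2.02634672e-04]
(460, 303) [ 0.07  -0.011  0.233]
(300, 147) [0.407 0.434 0.004]
(192, 435) [ 0.716 -0.342  0.007]
(165, 363) [ 0.756 -0.139  0.109]
(202, 153) [0.659 0.407 0.085]
(272, 240) [0.476 0.159 0.128]
(np.int64(190), np.int64(280)) [0.451 0.271 0.166]
(np.int64(193), np.int64(281)) [0.45  0.269 0.146]
(np.int64(195), np.int64(281)) [0.451 0.268 0.131]
(np.int64(196), np.int64(285)) [0.44  0.258 0.156]
(np.int64(198), np.int64(287)) [0.435 0.252 0.159]
(np.int64(200), np.int64(289)) [0.43  0.247 0.158]
(np.int64(202), np.int64(290)) [0.428 0.243 0.156]
(np.int64(204), np.int64(292)) [0.424 0.238 0.154]
(np.int64(206), np.int64(294)) [0.419 0.234 0.152]
(np.int64(208), np.int64(295)) [0.418 0.233 0.136]
(np.int64(209), np.int64(298)) [0.41  0.225 0.157]
(np.int64(211), np.int64(300)) [0.405 0.219 0.158]
(np.int64
[... 3625 characters left out ...]
), np.int64(245)) [0.538 0.084 0.158]
(np.int64(270), np.int64(271)) [0.476 0.082 0.159]
(np.int64(271), np.int64(238)) [0.557 0.084 0.149]
(np.int64(271), np.int64(244)) [0.542 0.083 0.151]
(np.int64(271), np.int64(250)) [0.527 0.082 0.154]
(np.int64(271), np.int64(256)) [0.512 0.081 0.156]
(np.int64(271), np.int64(262)) [0.498 0.081 0.156]
(np.int64(271), np.int64(268)) [0.483 0.079 0.164]
(np.int64(272), np.int64(244)) [0.545 0.083 0.131]
(np.int64(272), np.int64(250)) [0.53  0.082 0.136]
(np.int64(272), np.int64(256)) [0.515 0.081 0.14 ]
(np.int64(272), np.int64(262)) [0.5   0.08  0.139]
(np.int64(272), np.int64(268)) [0.485 0.079 0.149]
(np.int64(273), np.int64(270)) [0.481 0.078 0.136]
```

View pics/crop1.png

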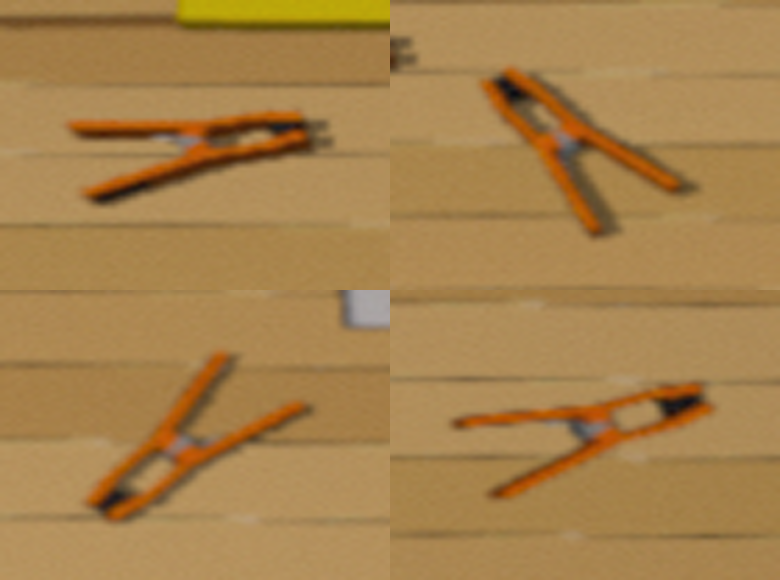

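Crop: all four look alike, each with black pads, a coil spring and V handles. C, at (392,251) with its jaws at (376,268), lies about 0.58 m from the base. A is at 0.82 m, B at about 0.75 m and D at about 0.73 m. So C is the one to take. The red-striped edge is at top pixel (271,238). Next I hover over C and take a wrist look.

Run:
```python
from h import *
f=np.load('pics/top0.npy',allow_pickle=True).item(); X=cloud(f)
for (u,v) in [(392,251),(291,180)]:
    s=X[v-30:v+30,u-30:u+30].reshape(-1,3); s=s[(s[:,2]>.014)&(s[:,2]<.035)]
    print(len(s),s.mean(0),np.hypot(*s.mean(0)[:2]))
    if u==392: c=s.mean(0)
robot.goto([c[0],c[1],0.25],[np.pi,0,np.radians(45)])
f=robot.grab_frame('wrist'); save(f,'w1'); np.save('pics/w1.npy',f,allow_pickle=True)
s=robot.sense();print(s['t'],s['tcp_pos'],s['tcp_rot'],s['joint_pos'],-np.array(f['R']).T@f['t'])
for p,y in [((.64,.09,.2),95),((.64,.09,.07),95)]: print(robot.inverse_kinematics(p,[np.pi,0,np.radians(y)]))
```

```text
259 [ 0.54238885 -0.2121836   0.0233755 ] 0.58241526984134
260 [0.7440499  0.06394317 0.0222857 ] 0.7467924627308322
3.425 [ 0.54274941 -0.21141747  0.24984807] [-3.14129335e+00 -2.84832979e-05  7.86836718e-01] [-0.39679303  0.42650232  0.94459352  1.78916904 -0.38128129  1.12224278
  1.46170404] [ 0.48276022 -0.15225565  0.38223006]
[-0.66816474  0.52384373  0.66742006  1.68258908 -0.36237447  1.06211623
  1.77128745]
[-0.59216375  0.6652319   0.56025565  1.77594539 -0.45896588  0.83363495
  1.84507452]
```

View pics/w1.png

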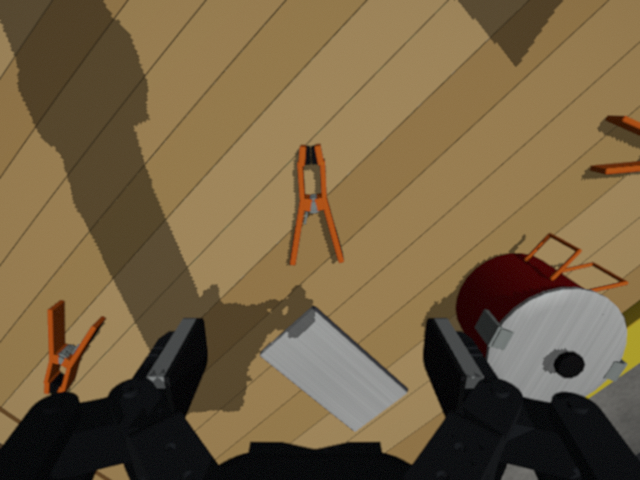

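The wrist picture shows the target clip with its jaws at (312,150), pivot about (313,203) and handle ends at (293,264) and (341,262). The pot and spare are well away from it. I'll compute its pose from the depth points.

Run:
```python
from h import *
f=np.load('pics/w1.npy',allow_pickle=True).item(); X=cloud(f)
S=X[135:275,280:350]; hsv=cv2.cvtColor(f['image'][135:275,280:350],cv2.COLOR_RGB2HSV)
k=(S[...,2]>.016)&(S[...,2]<.032); p=S[k]; print(len(p),np.median(p[:,2]))
d0=np.array([-.7071,.7071]);
# iterate: midline from centres of width bins along axis, dense
for it in range(4):
    n0=np.array([-d0[1],d0[0]]); a=p[:,:2]@d0; b=p[:,:2]@n0
    bins=np.arange(a.min(),a.max(),.004); mid=[];wid=[]
    for q in bins:
        t=b[(a>=q)&(a<q+.004)]
        mid.append((t.min()+t.max())/2 if len(t)>1 else np.nan); wid.append(np.ptp(t) if len(t)>1 else np.nan)
    mid=np.array(mid);wid=np.array(wid);g=~np.isnan(mid)
    c=np.polyfit(bins[g]+.002,mid[g],1); d0=d0+c[0]*n0; d0/=np.linalg.norm(d0)
print('len',np.ptp(a),'dir deg',np.degrees(np.arctan2(d0[1],d0[0])))
print((wid*1000).round(1))
tip=a.max(); off=np.nanmedian(mid); piv=(tip-.056)*d0+off*n0; back=(a.min()+.064)*d0+off*n0
print('piv from tip',piv,'from back',back,'handles',(piv+back)/2-.05*d0)
```

```text
1923 0.024412584813040174
len 0.11621237484227631 dir deg 138.2869180700855
[53.3 52.5 51.4 49.3 48.2 46.  43.7 42.7 40.3 38.3 37.1 35.  32.9 31.2
 28.8 27.9 25.8 25.6 24.6 25.5 25.5 25.4 25.9 25.2 25.2 25.3 22.2 20.2
 19.3 17.6]
piv from tip [ 0.54339556 -0.21507658] from back [ 0.54056815 -0.21255629] handles [ 0.57930617 -0.24708648]
```

Run:
```python
from h import *
y=np.radians(48.3); h=[0.5793,-0.2471]
robot.goto([*h,0.12],[np.pi,0,y])
robot.grip(0.8,25)
print(robot.move_straight([*h,0.016],vel=.06,contact_N=6))
s=robot.sense();print(s['t'],s['tcp_pos'],s['opening'],s['wrist_force'])
f=robot.grab_frame('wrist'); save(f,'w2')
```

```text
False
6.2417 [ 0.57952879 -0.24721337  0.0163526 ] 0.798816843866742 [ 0.01734626 -0.42589828  0.05141216]
```

View pics/w2.png

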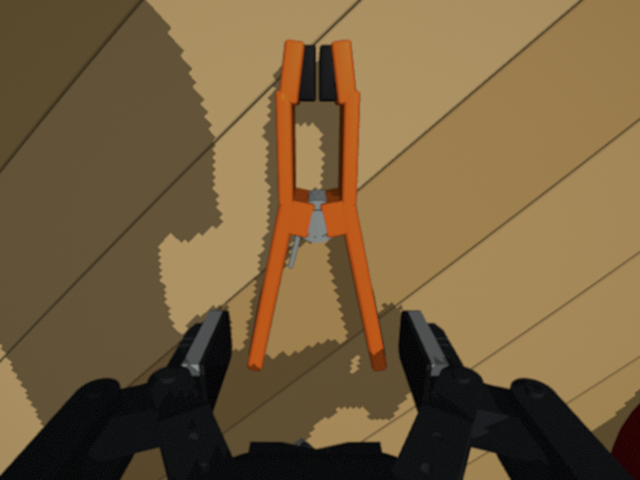

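Run:
```python
from h import *
y=np.radians(48.3); d=np.array([np.cos(y+np.pi/2),np.sin(y+np.pi/2)]); h=np.array([0.5793,-0.2471])+.003*d
print(robot.move_straight([*h,0.0125],vel=.03,contact_N=4))
s=robot.sense();print(s['tcp_pos'],s['wrist_force'])
for o in (.64,.55,.45,.38,.3,.2):
    robot.grip(o,30)
    s=robot.sense();print(o,s['t'],s['opening'],s['tcp_pos'],s['wrist_force'].round(1) if hasattr(s['wrist_force'],'round') else s['wrist_force'])
    if abs(s['wrist_force'][2])>8: print('board?');break
f=robot.grab_frame('wrist'); save(f,'w3')
```

```text
False
[ 0.5767716  -0.24479998  0.0122533 ] [ 0.49957235  0.46433333 -0.1710302 ]
0.64 6.8833 0.6416280815757889 [ 0.57714769 -0.24507985  0.01255549] [ 0.5 -0.4 -0.2]
0.55 7.1333 0.5487322617691016 [ 0.57761665 -0.24560179  0.01347004] [-0.1  0.7  5.4]
0.45 7.3833 0.452200629964237 [ 0.5780315  -0.24627608  0.01438286] [-1.6  1.2  9.6]
board?
```

View pics/w3.png

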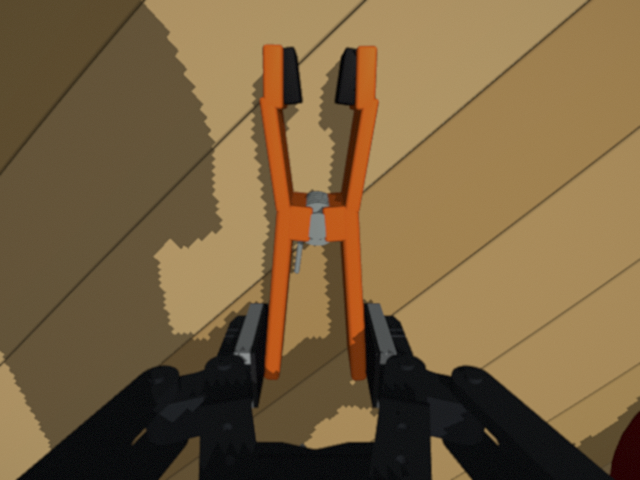

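The clip is opening properly between the pads. The fingertips touch the board at 9.6 N, so I'll raise a little before finishing the squeeze.

Run:
```python
from h import *
s=robot.sense(); p=np.array([0.5773,-0.2449])
robot.move_straight([*p,0.021],vel=.03)
for o in (.38,.3,.15):
    robot.grip(o,35)
    s=robot.sense();print(o,s['t'],s['opening'],s['tcp_pos'],np.round(s['wrist_force'],1))
robot.move_straight([*p,0.16],vel=.1)
s=robot.sense();print(s['t'],s['opening'],s['tcp_pos'],np.round(s['wrist_force'],1))
f=robot.grab_frame('wrist'); save(f,'w4'); np.save('pics/w4.npy',f,allow_pickle=True)
```

```text
0.38 8.1 0.3806143942899547 [ 0.57714557 -0.24477193  0.02073137] [-0.8  0.  -0.5]
0.3 8.3167 0.3130085326699051 [ 0.57729051 -0.24488636  0.02093304] [ 0.   0.2 -0.9]
0.15 8.5333 0.31343398537215506 [ 0.57732659 -0.24489291  0.0209995 ] [ 0.7 -0.2  0.1]
10.075 0.31271287306182877 [ 0.57695207 -0.24468311  0.15928621] [-0.6  0.6 -0.4]
```

View pics/w4.png

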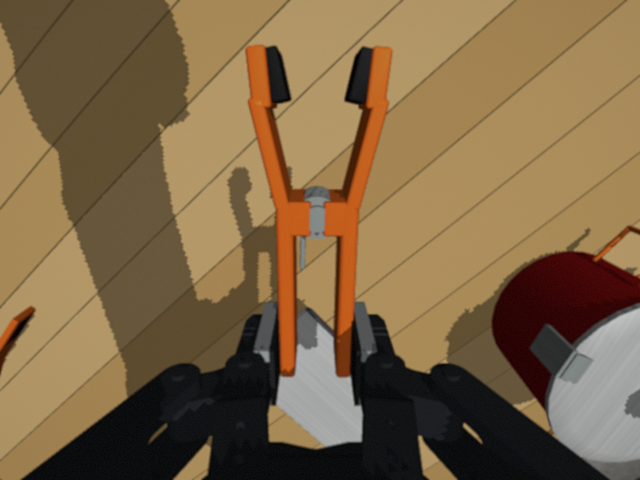

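```bash
cat >> h.py <<'E'
def clip_in_tool(f,s):
    X=cloud(f); t=np.array(s['tcp_pos']); from scipy.spatial.transform import Rotation as Ro
    R=Ro.from_euler('xyz',s['tcp_rot']).as_matrix(); T=(X-t)@R
    hsv=cv2.cvtColor(f['image'],cv2.COLOR_RGB2HSV)
    k=(hsv[...,0]<14)&(hsv[...,1]>180)&(T[...,2]>-.04)&(T[...,2]<.04)&(abs(T[...,0])<.04)
    k[:, :200]=0;k[:,440:]=0
    return T[k]
E
python3 - <<'E'
from h import *
f=np.load('pics/w4.npy',allow_pickle=True).item(); s=robot.sense()
q=clip_in_tool(f,s); print(len(q),q.min(0),q.max(0),np.median(q[:,2]))
far=np.sign(q[np.argmax(abs(q[:,1])),1]); a=q[:,1]*far
for lo in (-.01,.02,.06,.075,.09,a.max()-.01):
    g=q[(a>lo)&(a<lo+.01)]; 
    if len(g): print(lo.__round__(3),g[:,0].min().round(4),g[:,0].max().round(4),np.percentile(g[:,2],[5,50,95]).round(4))
print('far sign',far)
# screen panel from both views, heights .02-.16, near the end panel
ft=np.load('pics/side0.npy',allow_pickle=True).item()
for n in('top','side'):
    ff=np.load(f'pics/{n}0.npy',allow_pickle=True).item(); X=cloud(ff); P=X.reshape(-1,3)
    C=ff['image'].reshape(-1,3)
    k=(P[:,0]>.475)&(P[:,0]<.60)&(P[:,1]>.05)&(P[:,1]<.11)&(P[:,2]>.03)&(P[:,2]<.17); P=P[k]
    k2=(P[:,0]<.55)&(P[:,0]>.485); c=np.polyfit(P[k2,0],P[k2,1],1); r=P[:,1]-np.polyval(c,P[:,0])
    print(n,len(P),'y=%.3f*x+%.4f'%tuple(c),'std',r.std(),'xmax pct',np.percentile(P[:,0],[90,95,99,100]),'y@.555',np.polyval(c,.555))
    for lo in (.03,.06,.09,.12,.15):
        g=P[(P[:,2]>lo)&(P[:,2]<lo+.02)]
        if len(g): print(lo,len(g),np.percentile(g[:,0],[50,98]).round(4))
E
```

```text
13831 [-0.02101459 -0.1024941  -0.01570153] [0.02203834 0.01408946 0.01397787] -0.008440315687903916
-0.01 -0.0142 0.0128 [-0.0103 -0.0089 -0.0069]
0.02 -0.0141 0.0137 [-0.0095 -0.0085 -0.0016]
0.06 -0.0171 0.0181 [-0.0094 -0.0081  0.0065]
0.075 -0.0206 0.0212 [-0.0095 -0.0082  0.0059]
0.09 -0.0208 0.0219 [-0.0095 -0.0084 -0.0069]
0.092 -0.021 0.022 [-0.0094 -0.0083 -0.0069]
far sign -1.0
top 255 y=0.076*x+0.0420 std 0.0011268422115078588 xmax pct [0.55602195 0.56070373 0.56434486 0.56663679] y@.555 0.08404109465502468
0.03 34 [0.5143 0.5628]
0.06 33 [0.5211 0.5648]
0.09 35 [0.5201 0.5624]
0.12 36 [0.5123 0.5619]
0.15 49 [0.5242 0.5607]
side 813 y=0.065*x+0.0470 std 0.0024919502886882753 xmax pct [0.55640075 0.56164638 0.56548689 0.57016849] y@.555 0.08322321435894843
0.03 118 [0.5182 0.5669]
0.06 121 [0.5189 0.5639]
0.09 119 [0.5192 0.5642]
0.12 127 [0.5172 0.564 ]
0.15 70 [0.5179 0.563 ]
```

Run:
```python
from h import *
th=np.radians(184); d=np.array([np.cos(th),np.sin(th)]); e=np.array([.563,.0852]); o=[np.pi,0,th-np.pi/2]
pre=e-(.0735+.06)*d
s=robot.sense(); robot.move_straight([*s['tcp_pos'][:2],.22],vel=.12)
robot.goto([*pre,.22],o)
robot.move_straight([*pre,.083],vel=.1)
s=robot.sense();print(s['t'],s['opening'],s['tcp_pos'],s['tcp_rot'],np.round(s['wrist_force'],1))
f=robot.grab_frame('wrist'); save(f,'w5'); np.save('pics/w5.npy',f,allow_pickle=True)
q=clip_in_tool(f,s); print(q.min(0),q.max(0))
X=cloud(f);P=X.reshape(-1,3);k=(P[:,0]>.47)&(P[:,0]<.585)&(P[:,1]>.06)&(P[:,1]<.11)&(P[:,2]>.06)&(P[:,2]<.175);P=P[k]
k=(P[:,0]<.555)&(P[:,0]>.49); c=np.polyfit(P[k,0],P[k,1],1);print(len(P),c,'y@.563',np.polyval(c,.563),'edge x',np.percentile(P[:,0],[95,99,100]),np.percentile(P[:,2],[2,50,98]))
```

```text
13.6417 0.3104387791591577 [0.6967243  0.09448097 0.08387398] [ 3.14005470e+00 -1.90803699e-04  1.64054304e+00] [-0.6  0.4 -0.8]
[-0.02739517 -0.10286097 -0.03161907] [0.02217646 0.01406404 0.01439352]Traceback (most recent call last):
  File "<stdin>", line 11, in <module>
    raise TypeError("expected non-empty vector for x")
TypeError: expected non-empty vector for x
```

View pics/w5.png

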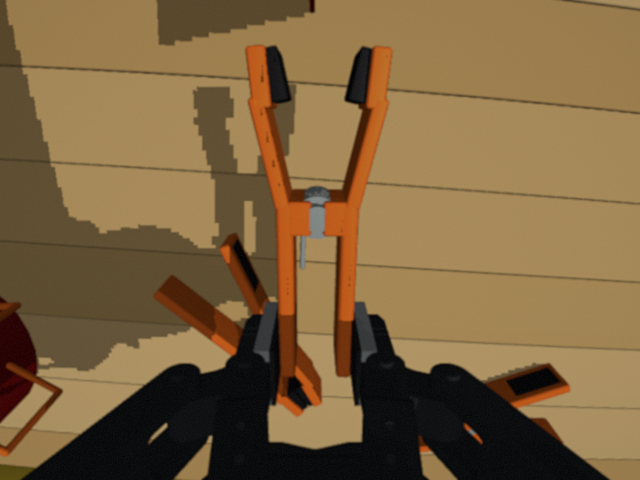

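The clip is still wide open. The red edge's foot shows at (312,5), in line with the gap centre at about (318,70). I'll advance so the tips stop about 5 mm short of the edge, and look again.

Run:
```python
from h import *
th=np.radians(184); d=np.array([np.cos(th),np.sin(th)]); e=np.array([.563,.0852])
p=e-(.1025+.005)*d
print(robot.move_straight([*p,.083],vel=.04,contact_N=3))
s=robot.sense();print(s['t'],s['tcp_pos'],np.round(s['wrist_force'],1))
f=robot.grab_frame('wrist'); save(f,'w6'); np.save('pics/w6.npy',f,allow_pickle=True)
X=cloud(f); v=X[:140,200:440].reshape(-1,3)
k=(v[:,2]>.02)&(v[:,2]<.165)&(v[:,1]<.1)&(v[:,1]>.07)&(v[:,0]<.575); g=v[k]; print(len(g))
for lo in np.arange(.02,.16,.02):
    m=(g[:,2]>lo)&(g[:,2]<lo+.02)
    if m.sum(): print(lo.round(2),m.sum(),g[m].min(0).round(4),g[m].max(0).round(4),np.median(g[m],0).round(4))
```

```text
False
14.4917 [0.67045423 0.09279485 0.08311094] [-0.6  1.1  0.1]
1400
0.02 61 [0.5399 0.0821 0.0201] [0.5673 0.0846 0.039 ] [0.5669 0.0834 0.0245]
0.04 55 [0.5624 0.0821 0.0401] [0.5673 0.0847 0.06  ] [0.567  0.0836 0.0495]
0.06 136 [0.5667 0.0739 0.0607] [0.5748 0.0986 0.0798] [0.5681 0.0836 0.0739]
0.08 739 [0.5667 0.07   0.0801] [0.575  0.1    0.0999] [0.5714 0.0747 0.0895]
0.1 178 [0.5666 0.082  0.1002] [0.5674 0.0845 0.1199] [0.567  0.0834 0.1116]
0.12 231 [0.5666 0.0822 0.1201] [0.5674 0.0846 0.1366] [0.567  0.0835 0.1296]
```

View pics/w6.png

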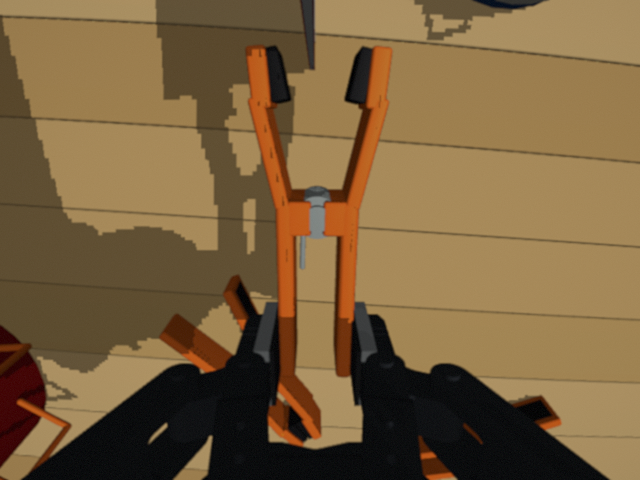

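At close range the edge measures (0.567, 0.0834), about 4 mm nearer and 2 mm to the side of the first estimate. I'll correct for that and slide in until the pads are 20 mm past the edge.

Run:
```python
from h import *
th=np.radians(184); d=np.array([np.cos(th),np.sin(th)]); e=np.array([.567,.0829])
p0=e-.105*d; o=[np.pi,0,th-np.pi/2]
robot.move_straight([*p0,.083],vel=.02)
print(robot.move_straight([*(e-.0735*d),.083],vel=.03,attitude=o,contact_N=3))
robot.sleep(.4)
s=robot.sense();print(s['t'],s['opening'],s['tcp_pos'],s['tcp_rot'],np.round(s['wrist_force'],1))
for n in('wrist','side','top'):
    f=robot.grab_frame(n); np.save(f'pics/{n}7.npy',f,allow_pickle=True)
    if n!='top': save(f,n+'7')
    if n=='wrist':
        q=clip_in_tool(f,s); print(q.min(0),q.max(0))
        X=cloud(f); v=X[:220,200:440].reshape(-1,3); k=(v[:,2]>.105)&(v[:,2]<.165)&(v[:,1]<.1)&(v[:,1]>.06)&(v[:,0]<.575); g=v[k]; print(np.percentile(g,[1,50,99],axis=0).round(4)); m=g[:,0]<.56; c=np.polyfit(g[m,0],g[m,1],1) if m.sum()>9 else 0; print('panel',c)
a=cv2.imread('pics/wrist7.png'); b=cv2.resize(cv2.imread('pics/side7.png')[160:280,190:350],(640,480),interpolation=cv2.INTER_CUBIC)
cv2.imwrite('pics/fin.png',cv2.resize(np.hstack([a,b]),(800,300)))
```

```text
False
16.4333 0.31123108031522745 [0.64034299 0.08800433 0.08296799] [-3.14158032e+00  3.99164190e-05  1.64063030e+00] [ 0.4 -0.5 -0.5]
[-0.03606017 -0.10286487 -0.03951665] [0.02212634 0.0141608  0.01486767]
[[0.5403 0.0801 0.1429]
 [0.5546 0.0824 0.1585]
 [0.5667 0.0844 0.16  ]]
panel [0.10457336 0.02436729]
```

View pics/fin.png

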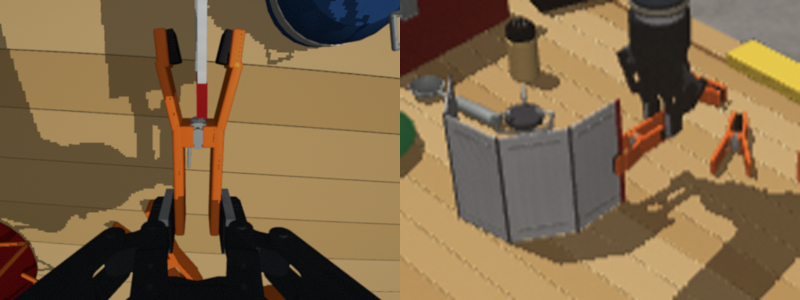

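Run:
```python
from h import *
f=np.load('pics/top7.npy',allow_pickle=True).item();g=np.load('pics/top0.npy',allow_pickle=True).item()
A,B=cloud(f),cloud(g)
for X in(A,B):
    P=X[295:308,205:250].reshape(-1,3);P=P[P[:,2]>.14];print(P.mean(0).round(4))
robot.close_job()
```

```text
[0.3895 0.1188 0.5089]
[0.4029 0.1872 0.1534]
the job is handed in; nothing more can be done
```

The clip is held open over the red-striped edge, one jaw on each side of the panel, and the job is handed in at about 17 s on the robot's clock. I get no verdict back.

I took clip C, which at 0.58 m from the base is the nearest of the four look-alikes. I squeezed it by the handles to its stop, lifted it, and slid the jaws over the edge from the free side.

**Last checks before handing in:**
- **Squeeze:** the gripper stood at 0.31, where it had stopped against the handles at the clip's stop. The wrist picture shows the jaws wide open.
- **Position:** the pads are about 20 mm past the edge and about 80 mm up. The panel is centred between them to within about 1 mm, leaving roughly 9 mm free on each side.
- **Contact:** the force on the tool stayed within its noise (under 1 N), so I saw no sign of touching, though that is too coarse to prove the 0.3 N limit. The edge still read x = 0.567 m, as it did before I slid in.

**What went wrong or stayed unchecked:**
- **Fingertips on the board:** during the first squeeze they pressed on it with about 10 N. I raised the tool a few millimetres before finishing.
- **Edge estimate:** my first estimate of the edge from the overhead and side cameras was about 4 mm off. I corrected it from a close wrist view.
- **Screen comparison:** the before-and-after check from the overhead camera told me nothing, because the arm blocked the second view. That the screen did not move rests on the wrist and side views alone.
- **Bystanders:** I did not measure them again after the move.

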